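# Pack four transformers into their fitted cartons

## Task

Four tested transformers stand about on the shop's packing counter among their open cartons: three of the bracket kind in different sizes and one round one. Put each into the carton whose foam cut-out is made for its shape and size, upright and fully down on the card floor of the cut-out, setting it down rather than dropping it. Leave the sealed carton and the roll of tape where they are.

Things in the scene. Friction and masses are not known exactly. Their poses are not given: they have to be found in the camera images.
- large_mid (a point): Largest of three like-built bracket transformers: steel core 62 x 30 mm, 52 mm high, in a steel bracket, yellow taped coil bulging at both broad sides. Loose, 0.55 kg, stands on its feet. Point: centre, 26 mm above its underside; z up, x along the feet. 98 mm long (x) over the 2 mm thick feet; above them the flat bracket ends are 62 mm apart (x), 30 mm wide; coil 46 mm across (y). Half turn about z: same.
- medium_mid (a point): Middle of three like-built bracket transformers: steel core 44 x 22 mm, 38 mm high, in a steel bracket, yellow taped coil bulging at both broad sides. Loose, 0.22 kg, stands on its feet. Point: centre, 19 mm above its underside; z up, x along the feet. 68 mm long (x) over the 2 mm thick feet; above them the flat bracket ends are 44 mm apart (x), 22 mm wide; coil 34 mm across (y). Half turn about z: same.
- small_mid (a point): Smallest of three like-built bracket transformers: steel core 30 x 16 mm, 28 mm high, in a steel bracket, yellow taped coil bulging at both broad sides. Loose, 0.09 kg, stands on its feet. Point: centre, 14 mm above its underside; z up, x along the feet. 45 mm long (x) over the 2 mm thick feet; above them the flat bracket ends are 30 mm apart (x), 16 mm wide; coil 24 mm across (y). Half turn about z: same.
- round_mid (a point): Round (toroidal) transformer: a yellow taped disc 62 mm across and 34 mm high with a small black potted centre and brass bush in its top. Loose, lies flat, about 0.35 kg. Point at its centre, 17 mm over its underside; z up along its axis.
- cut_large (a point): Shallow open kraft carton 129 x 77 mm, fixed, lined with black foam that has a rectangular cut-out 112 mm (x) by 60 mm (y), 7 mm wider all round than the large bracket transformer, down to the card floor. Point: centre of the cut-out's floor, 4 mm above the counter; z up, x and y along the sides. Foam top 10 mm, card rim 11 mm above this point.
- cut_medium (a point): Shallow open kraft carton 99 x 65 mm, fixed, lined with black foam that has a rectangular cut-out 82 mm (x) by 48 mm (y), 7 mm wider all round than the medium bracket transformer, down to the card floor. Point: centre of the cut-out's floor, 4 mm above the counter; z up, x and y along the sides. Foam top 10 mm, card rim 11 mm above this point.
- cut_small (a point): Shallow open kraft carton 76 x 55 mm, fixed, lined with black foam that has a rectangular cut-out 59 mm (x) by 38 mm (y), 7 mm wider all round than the small bracket transformer, down to the card floor. Point: centre of the cut-out's floor, 4 mm above the counter; z up, x and y along the sides. Foam top 10 mm, card rim 11 mm above this point.
- cut_round (a point): Shallow open kraft carton 93 x 93 mm, fixed, lined with black foam that has a round cut-out 76 mm across, 7 mm wider all round than the round transformer, down to the card floor. Point: centre of the cut-out's floor, 4 mm above the counter; z up, x and y along the sides. Foam top 10 mm, card rim 11 mm above this point.
- sealed_mid (a point): Bystander: sealed kraft carton 75 x 60 mm, 55 mm high, loose, 0.5 kg, to be left alone. Point at its centre, 27.5 mm over its underside.
- tape_mid (a point): Bystander: roll of brown packing tape lying flat, ring 96 mm across, 48 mm high, hole 72 mm on a card core, loose, to be left alone. Point at its centre, 24 mm over its underside.
Mind the look-alikes: they are no part of the job. Leave any pink or purple look-alike of the part that bears cut_large alone.

How it is judged:
At the end, for the whole second after the job is handed in: Each of the four transformers lies upright (within 0.1 rad) in its own cut-out, its centre within 12 mm of the cut-out's centre sideways and its underside within 4 mm of the card floor, at rest (horizontal distance between large_mid and cut_large below 0.012 m and z of large_mid in the frame of cut_large between 0.022 and 0.03 m and angle between each of large_mid, medium_mid, small_mid, round_mid's own z axis and vertical below 0.1 rad and linear speed of each of large, medium, small, round below 0.02 m/s and horizontal distance between medium_mid and cut_medium below 0.012 m and z of medium_mid in the frame of cut_medium between 0.015 and 0.023 m and horizontal distance between small_mid and cut_small below 0.012 m and z of small_mid in the frame of cut_small between 0.01 and 0.018 m and horizontal distance between round_mid and cut_round below 0.012 m and z of round_mid in the frame of cut_round between 0.013 and 0.021 m); the robot touches nothing.
It fails at once if a transformer is dropped (falls free of the fingers from more than about 25 mm) ((linear speed of large above 0.7 m/s and contact force between large and the fingers below 0.2 N) or (linear speed of medium above 0.7 m/s and contact force between medium and the fingers below 0.2 N) or (linear speed of small above 0.7 m/s and contact force between small and the fingers below 0.2 N) or (linear speed of round above 0.7 m/s and contact force between round and the fingers below 0.2 N)).
It fails at once if the sealed carton is shifted by more than 20 mm (distance of sealed_mid from where it was at the start of the episode above 0.02 m).
It fails at once if the roll of tape is shifted by more than 20 mm (distance of tape_mid from where it was at the start of the episode above 0.02 m).
It also fails if it takes over 99 s, if anything falls off the work surface, if the arm or the gripper's body presses on something with over 40 N, if the wrist force passes 120 N, or if a joint passes its speed limit or range.

## Robot

A 7-joint arm with a two-finger parallel gripper is mounted at the origin on the work surface. World frame = base frame: x ahead of the robot, y to its left, z up, the work surface at z = 0. Lengths are in m, angles in rad, forces in N, time in s.
With the tool pointing down it reaches from about 0.4 to 0.85 m from the base axis. Payload 10.4 kg.
Tool frame: the origin (TCP) lies at the very end of the fingers, on their centre line; the grasp point (between the pads) lies 19 mm behind it; z points along the fingers, y is the line along which they close (so a half turn about z gives the same grasp; the last joint's range is limited). The gripper opens to 85 mm and grips with 20 to 120 N. Pads are 22 mm wide; open, the fingers measure 114 mm over their backs; the gripper's body (76 mm by 85 mm) begins 54 mm behind the grasp point. The pads swing forward as they close: fully open they stand 13 mm farther back than shut.
Start: joints at [-1.196, 0.332, -0.065, 1.46, 0.022, 1.35, -0.088], TCP at [0.242, 0.576, 0.231] pointing down, gripper open.
Joint ranges: [-2.6, 2.6], [-0.5, 2.12], [-1.47, 1.34], [0.16, 2.42], [-1.27, 4.41], [0.06, 2.06], [-2.6, 2.6]. Speed limits (rad/s): [2.22, 2.22, 2.79, 2.79, 3.14, 3.14, 3.14].

## Interface

Orientations are given as a rotation vector (axis times angle).
In Python, from plant import robot, viewer gives the robot as it stands.
- The arm moves only by the tool carry_out, never from a script. Its argument "rows" is a list that holds one entry, the list of rows, each a list of 7 numbers: the shift along the tool's x, y, z in m, then the turn, a rotation vector about the tool's x, y, z in rad, then the opening, from 0 (shut) to 1 (fully open). A call has exactly 5 rows; each row is the pose to reach, as a shift and turn from the pose commanded when the call began, along the tool's axes at that moment; what a row does not reach only later rows make up. A row lasts 1/8 s, in which the tool goes at most 62.5 mm and 10.7 degrees, less where a joint would pass 70% of its speed; a pose out of reach is approached as far as the arm can. A call with a gripper value outside its range is refused whole. The fingers move at their own pace and stop on an object; the grip force is fixed at half the most. Time passes only in rows, so rows that repeat a pose let the fingers close, or fill a call up. It gives the time, the measured TCP pose, the force, the opening and the grip force at its end, in the units of the state.
- robot.sense(): the state, without advancing time (a new reading comes with each control period).
- viewer.read_camera(name): name is "scene" or "side" or "wrist"; returns a dict with "img" (420x560x3 uint8, red, green, blue), "fx", "fy", "cx", "cy" (pixels), "camera_from_world" (4x4, takes a point from world to camera coordinates). Camera axes: x right, y down, z forward; pixel columns grow to the right and rows downward; lengths in m; the calibration is good to about 2 mm. A picture is of the moment at which its call begins. There is no depth.
- robot.finish_job(): hands the job in; it is judged then, once.
The state is a dict: "clock": time; "joints": joint angles; "joint_vel": joint speeds; "effort": joint torques, N m; "ee_pos": TCP position; "eef_rot": TCP orientation; "wrist_force": force on the tool from outside, world axes, zero at the start; "wrist_torque": the same for the moment, N m; "grip_width": finger opening in m; "gripper_force": force on a finger pad.
Only numpy, scipy, OpenCV 4.12 (cv2) and the standard library are available. Lean on these libraries where they do the work, as an engineer would, in place of code of your own. Each camera call takes 0.05 s, during which the arm holds its last target. There are 200 camera calls.

## Working session

There is one attempt and no reset: what is moved stays moved. The work goes in short steps, Python scripts to look and compute and a tool call to move; the robot and the scene stay as the last step left them, time stands still between calls to the robot, and variables do not carry over. Pictures are saved under pics/ and viewed, at most 14 in all, crops included, and the job is handed in when it is done.

Besides the shell and the picture viewer there is one more tool, called after "Emit:" as name([rows], argument=value, ...), one row to a line, values as JSON. carry_out: Moves the arm, as the interface text tells. Its arguments: {"type":"object","properties":{"rows":{"type":"array"}},"required":["rows"]}

```bash
mkdir -p pics; ls; cat > h.py <<'E'
import numpy as np, cv2
from scipy.spatial.transform import Rotation as R
from plant import robot, viewer
def shot(n,f=None):
    c=viewer.read_camera(n)
    if f: cv2.imwrite('pics/'+f,c['img'][:,:,::-1])
    return c
def ray(c,uv,z):
    M=np.linalg.inv(c['camera_from_world']); uv=np.atleast_2d(uv).astype(float)
    d=np.c_[(uv[:,0]-c['cx'])/c['fx'],(uv[:,1]-c['cy'])/c['fy'],np.ones(len(uv))]@M[:3,:3].T
    o=M[:3,3]; return o+d*((z-o[2])/d[:,2])[:,None]
def top(c,z,x0,x1,y0,y1,s=1000.):
    "picture resampled on plane z: col=(y1-y)*s, row=(x1-x)*s"
    w,h=int((y1-y0)*s),int((x1-x0)*s)
    X=np.array([[x1,y1,z],[x1,y0,z],[x0,y0,z],[x0,y1,z]])
    p=(np.c_[X,np.ones(4)]@c['camera_from_world'].T)[:,:3]
    uv=np.c_[p[:,0]/p[:,2]*c['fx']+c['cx'],p[:,1]/p[:,2]*c['fy']+c['cy']].astype(np.float32)
    H=cv2.getPerspectiveTransform(uv,np.float32([[0,0],[w,0],[w,h],[0,h]]))
    return cv2.warpPerspective(c['img'],H,(w,h))
E
python3 - <<'E'
from h import *
s=robot.sense(); print(s)
for n in ['scene','side','wrist']:
    c=shot(n,n+'0.png'); M=np.linalg.inv(c['camera_from_world']); print(n,c['fx'],M.round(3).tolist())
E
```

```text
pics
{'clock': 0.0, 'joints': array([-1.19562989,  0.33287409, -0.06470924,  1.46094166,  0.0216057 ,
        1.34991529, -0.08849546]), 'joint_vel': array([-0.00054813,  0.00092904, -0.00058552,  0.00134109,  0.00154141,
       -0.00090135, -0.00096885]), 'effort': array([ 7.38423896e-04, -6.25443435e+01,  4.96487156e-02, -3.91608810e+01,
        1.62444374e-02,  9.79766861e-03,  2.33105447e-05]), 'ee_pos': array([0.24195447, 0.57585273, 0.23051442]), 'eef_rot': array([-6.20601681e-01, -3.07946375e+00,  2.24031415e-03]), 'wrist_force': array([-0.93176945, -0.62760088, -0.33798862]), 'wrist_torque': array([-0.04923306,  0.0636091 ,  0.01575424]), 'gripper_force': 0.0, 'grip_width': 0.08546736666528724}
scene 449.1424912500263 [[0.19, 0.588, -0.786, 1.568], [0.982, -0.112, 0.153, -0.2], [0.002, -0.801, -0.599, 0.817], [0.0, 0.0, 0.0, 1.0]]
side 467.4672223772633 [[0.983, -0.134, 0.129, 0.438], [-0.185, -0.658, 0.73, -0.779], [-0.012, -0.741, -0.671, 0.766], [0.0, 0.0, 0.0, 1.0]]
wrist 352.2775111872439 [[0.387, 0.891, 0.237, 0.182], [0.922, -0.373, -0.101, 0.601], [-0.001, 0.258, -0.966, 0.373], [0.0, 0.0, 0.0, 1.0]]
```

View pics/scene0.png

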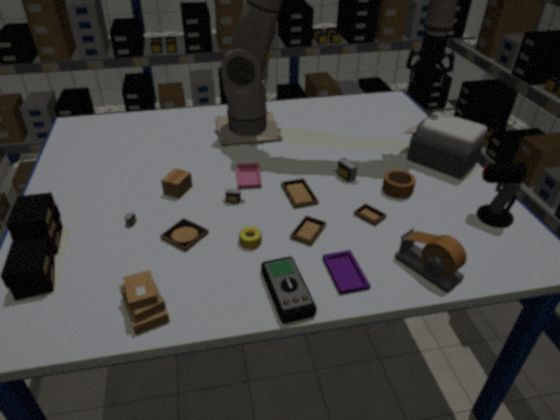

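View pics/side0.png

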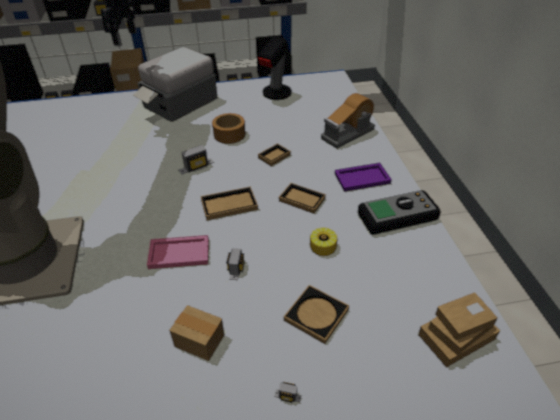

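Scene view: large bracket (347,170), medium (233,196), small (130,219), round (250,237). Cartons: round (185,234), large (299,193), medium (308,230), small (370,214). The sealed carton is at (177,182), the tape at (399,183), and the pink and purple trays are decoys. The side view shows the same items.

```bash
python3 - <<'E'
from h import *
obj={'large':((347,170),(195,160),.026),'medium':((233,196),(235,261),.019),'small':((130,219),(288,392),.014),'round':((250,237),(323,241),.02),
'cl':((299,193),(229,203),.013),'cm':((308,230),(302,198),.013),'cs':((370,214),(274,155),.013),'cr':((185,234),(317,313),.013),'sealed':((177,182),(198,332),.03),'tape':((399,183),(229,128),.03)}
cs={n:shot(n) for n in('scene','side')}
tiles={n:[] for n in cs}
for k,(a,b,z) in obj.items():
    pa=ray(cs['scene'],a,z)[0];pb=ray(cs['side'],b,z)[0]; print(k,pa[:2].round(3),pb[:2].round(3),np.hypot(*pa[:2]).round(3))
# carton outlines: foam/card mask vs pale table
def outl(c,uv):
    hsv=cv2.cvtColor(c['img'],cv2.COLOR_RGB2HSV)
    m=((hsv[...,2]<95)|(hsv[...,1]>90)).astype(np.uint8)
    l,lab=cv2.connectedComponents(m); u,v=uv
    w=lab[v-4:v+5,u-4:u+5]; w=w[w>0]
    i=np.bincount(w).argmax(); ct=cv2.findContours((lab==i).astype(np.uint8),0,1)[0][0][:,0]
    return ct
for k in('cl','cm','cs','cr'):
  for n,j in(('scene',0),('side',1)):
    ct=outl(cs[n],obj[k][j]); p=ray(cs[n],ct,.012)[:,:2]*1000
    (cx,cy),(w,h),a=cv2.minAreaRect(p.astype(np.float32)); print(k,n,round(cx),round(cy),round(w),round(h),round(a,1))
E
```

```text
large [0.396 0.273] [0.391 0.262] 0.481
medium [ 0.461 -0.109] [ 0.456 -0.11 ] 0.474
small [ 0.511 -0.41 ] [ 0.51  -0.413] 0.655
round [ 0.659 -0.087] [ 0.653 -0.091] 0.664
cl [0.475 0.093] [0.463 0.085] 0.484
cm [0.652 0.076] [0.641 0.068] 0.656
cs [0.616 0.271] [0.605 0.259] 0.673
cr [ 0.605 -0.259] [ 0.596 -0.268] 0.658
sealed [ 0.37  -0.273] [ 0.37  -0.278] 0.46
tape [0.504 0.406] [0.497 0.394] 0.647
cl scene 472 92 149 86 6.1
cl side 463 87 126 90 6.1
cm scene 651 76 71 117 50.3
cm side 642 70 76 104 50.6
cs scene 616 270 85 74 34.0
cs side 606 263 84 68 32.4
cr scene 605 -261 106 107 45.3
cr side 595 -267 99 96 45.0
```

```bash
cat >> h.py <<'E'
def go(x,y,z,yaw=None,prev=None):
    """shift/turn in tool axes to TCP (x,y,z), pointing down, tool x at yaw (deg; half-turn free).
    prev=(pos,yaw) as start in place of the sensed pose"""
    s=robot.sense(); p=s['ee_pos']; Rm=R.from_rotvec(s['eef_rot']).as_matrix(); cur=np.degrees(np.arctan2(Rm[1,0],Rm[0,0]))
    mk=lambda a:np.c_[[np.cos(a),np.sin(a),0],[np.sin(a),-np.cos(a),0],[0,0,-1]]
    if prev is not None: p=np.array(prev[0]); cur=prev[1]; Rm=mk(np.radians(cur))
    if yaw is None: yaw=cur
    az=np.degrees(np.arctan2(y,x))
    rel=(yaw-az-90+180)%360-180      # joint-7 like angle, neutral tangential
    print('cur',p.round(4),'yaw %.1f'%cur,'-> yaw',round(yaw,1),'rel q7',round(rel))
    M=mk(np.radians(yaw)); t=Rm.T@(np.array([x,y,z])-p); r=R.from_matrix(Rm.T@M).as_rotvec()
    print('shift',t.round(4).tolist(),'turn',r.round(4).tolist(),'rows>=%.1f'%max(np.linalg.norm(t)/.0625,np.degrees(np.linalg.norm(r))/10.7))
    return (np.array([x,y,z]),yaw)
E
python3 - <<'E'
from h import *
a=go(.50,.16,.26,170); go(.50,-.2,.26,170,a)
E
```

```text
cur [0.242  0.5761 0.231 ] yaw 157.2 -> yaw 170 rel q7 62
shift [-0.399, -0.2837, -0.0289] turn [-0.0006, -0.0001, -0.2232] rows>=7.8
cur [0.5  0.16 0.26] yaw 170.0 -> yaw 170 rel q7 102
shift [-0.0625, -0.3545, 0.0] turn [0.0, 0.0, 0.0] rows>=5.8
```

Emit:
carry_out([
  [[-0.05,-0.036,-0.004,0,0,0,1],[-0.1,-0.072,-0.007,0,0,0,1],[-0.15,-0.107,-0.011,0,0,0,1],[-0.2,-0.142,-0.015,0,0,0,1],[-0.2,-0.142,-0.015,0,0,0,1]],
])

```text
clock: 0.88
ee_pos: [0.3749, 0.3635, 0.2471]
eef_rot: [0.633, 3.075, 0.001]
wrist_force: [-0.3, 1.0, 0.4]
grip_width: 0.0855
gripper_force: 0.0
```

Emit:
carry_out([
  [[-0.05,-0.036,-0.004,0,0,-0.05,1],[-0.1,-0.072,-0.007,0,0,-0.1,1],[-0.15,-0.107,-0.011,0,0,-0.15,1],[-0.2,-0.142,-0.014,0,0,-0.22,1],[-0.2,-0.142,-0.014,0,0,-0.22,1]],
])

```text
clock: 1.5
ee_pos: [0.503, 0.1551, 0.2606]
eef_rot: [0.289, 3.127, -0.001]
wrist_force: [-0.6, -0.2, 0.4]
grip_width: 0.0855
gripper_force: 0.0
```

```bash
python3 - <<'E'
from h import *
c=shot('wrist','w1.png'); s=robot.sense(); print(s['clock'],s['joints'].round(2)); np.save('w1.npy',c,allow_pickle=True)
a=go(.50,-.2,.26,170)
E
```

```text
1.55 [-0.65  0.09  0.28  1.69 -0.03  1.36  1.02]
cur [0.5016 0.1581 0.2603] yaw 169.6 -> yaw 170 rel q7 102
shift [-0.063, -0.3525, 0.0003] turn [-0.0, 0.0001, -0.0067] rows>=5.7
```

View pics/w1.png

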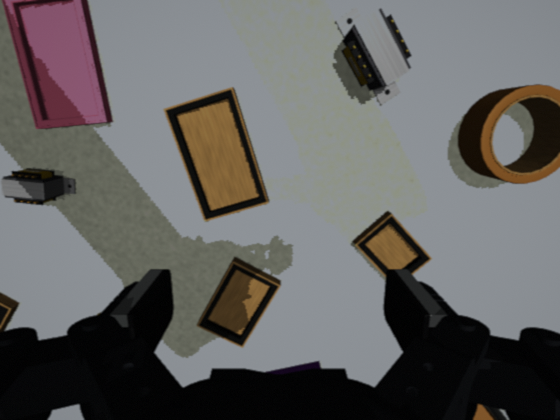

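Wrist view: cut_large (217,153), cut_medium (240,300), cut_small (391,247), large transformer (370,55), medium (38,187), tape (515,133), pink decoy top left.

Emit:
carry_out([
  [[-0.01,-0.06,0,0,0,0,1],[-0.02,-0.12,0,0,0,0,1],[-0.032,-0.18,0,0,0,0,1],[-0.043,-0.24,0,0,0,0,1],[-0.053,-0.3,0,0,0,0,1]],
])

```text
clock: 2.17
ee_pos: [0.5002, -0.1449, 0.2603]
eef_rot: [0.274, 3.129, 0.001]
wrist_force: [1.9, 0.3, -0.3]
grip_width: 0.0853
gripper_force: 0.0
```

Emit:
carry_out([
  [[-0.01,-0.05,0,0,0,0,1],[-0.01,-0.05,0,0,0,0,1],[-0.01,-0.05,0,0,0,0,1],[-0.01,-0.05,0,0,0,0,1],[-0.01,-0.05,0,0,0,0,1]],
])

```text
clock: 2.8
ee_pos: [0.5013, -0.1948, 0.2603]
eef_rot: [0.275, 3.129, 0.001]
wrist_force: [0.8, 0.1, -0.1]
grip_width: 0.0853
gripper_force: 0.0
```

```bash
python3 - <<'E'
from h import *
c=shot('wrist','w2.png'); s=robot.sense(); print(s['clock'],s['joints'].round(2),s['ee_pos']); np.save('w2.npy',c,allow_pickle=True)
E
```

```text
2.85 [-0.27  0.12  0.61  1.68 -0.07  1.36  1.75] [ 0.50123387 -0.1951512   0.26031176]
```

View pics/w2.png

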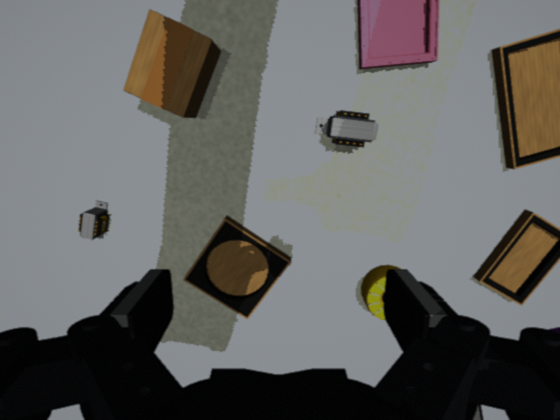

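Wrist view 2: medium (351,127), small (95,221), round part hidden by the finger (380,290), cut_round (238,267), sealed carton (172,63).

```bash
python3 - <<'E'
from h import *
w1=np.load('w1.npy',allow_pickle=True).item(); w2=np.load('w2.npy',allow_pickle=True).item()
def cart(c,name,uv,sz):
    hsv=cv2.cvtColor(c['img'],cv2.COLOR_RGB2HSV); V=c['img'].max(2)
    m=(V<38).astype(np.uint8); m[300:,:190]=0; m[300:,370:]=0
    m[260:,390:460]=m[260:,390:460]*0 if name!='cs' else m[260:,390:460]
    u,v=uv; n,lab,st,_=cv2.connectedComponentsWithStats(m)
    best=[i for i in range(1,n) if st[i,0]-2<=u<=st[i,0]+st[i,2]+2 and st[i,1]-2<=v<=st[i,1]+st[i,3]+2 and 100<st[i,4]<20000]
    i=max(best,key=lambda i:st[i,4]); ct=np.vstack([q[:,0] for q in cv2.findContours((lab==i).astype(np.uint8),0,1)[0]])
    p=ray(c,ct,.014)[:,:2]*1000; r=cv2.minAreaRect(p.astype(np.float32))
    print(name,sz,np.round(r[0],1),np.round(r[1],1),round(r[2],1),st[i].tolist())
cart(w1,'cl',(217,153),(129,77));cart(w1,'cm',(240,300),(99,65));cart(w1,'cs',(391,247),(76,55));cart(w2,'cr',(238,267),(93,93))
def floor(c,name,uv):
    hsv=cv2.cvtColor(c['img'],cv2.COLOR_RGB2HSV)
    m=((hsv[...,1]>80)&(hsv[...,2]>45)).astype(np.uint8)
    n,lab=cv2.connectedComponents(m,connectivity=4); i=lab[uv[1],uv[0]]
    ct=np.vstack([q[:,0] for q in cv2.findContours((lab==i).astype(np.uint8),0,1)[0]])
    r=cv2.minAreaRect((ray(c,ct,.004)[:,:2]*1000).astype(np.float32)); print('floor',name,np.round(r[0],1),np.round(r[1],1),round(r[2],1))
floor(w1,'cl',(217,153));floor(w1,'cm',(225,320));floor(w1,'cs',(391,247));floor(w2,'cr',(238,277))
t=[]
for c,x,y,z in((w1,.394,.268,.052),(w2,.458,-.11,.038),(w2,.51,-.411,.028),(w1,.458,-.11,.038),):
    im=cv2.resize(top(c,z,x-.06,x+.06,y-.06,y+.06,2400.),(288,288))
    for k in range(0,289,24): cv2.line(im,(k,0),(k,288 if k==144 else 5),(255,0,0),1); cv2.line(im,(0,k),(288 if k==144 else 5,k),(255,0,0),1)
    t.append(im)
cv2.imwrite('pics/t1.png',np.vstack([np.hstack(t[:2]),np.hstack(t[2:])])[:,:,::-1])
sc=shot('scene');sd=shot('side')
for c in(sc,sd):
    h=cv2.cvtColor(c['img'],cv2.COLOR_RGB2HSV); m=((abs(h[...,0].astype(int)-28)<5)&(h[...,1]>150)&(h[...,2]>90)).astype(np.uint8)
    n,l,st,ce=cv2.connectedComponentsWithStats(m); i=1+st[1:,4].argmax(); print(st[i],ce[i],ray(c,ce[i],.022)[0,:2].round(4),ray(c,[st[i,0]+st[i,2]/2,st[i,1]+st[i,3]/2],.017)[0].round(4))
E
```

```text
cl (129, 77) [462.7  95. ] [123.6  71.1] 6.3 [167, 91, 99, 127, 1948]
cm (99, 65) [642.9  77.9] [59.5 94.2] 50.3 [199, 264, 78, 81, 1187]
cs (76, 55) [622.3 277.8] [111.6  65.2] 16.7 [359, 217, 69, 83, 1439]
cr (93, 93) [ 595.8 -262. ] [88.7 88.4] 44.9 [186, 222, 102, 94, 2377]
floor cl [463.2  94.5] [112.5  60. ] 6.1
floor cm [644.7  77.9] [47.9 79.3] 50.5
floor cs [608.8 273.7] [56.7 38.8] 33.2
floor cr [ 596.4 -261.6] [74.2 70.8] 80.0
[241 228  19  13  87] [249.26436782 234.45977011] [ 0.6503 -0.0875] [ 0.6453 -0.0835  0.017 ]
[311 229  25  20 220] [322.83181818 239.30909091] [ 0.6533 -0.0875] [ 0.6565 -0.0823  0.017 ]
```

View pics/t1.png

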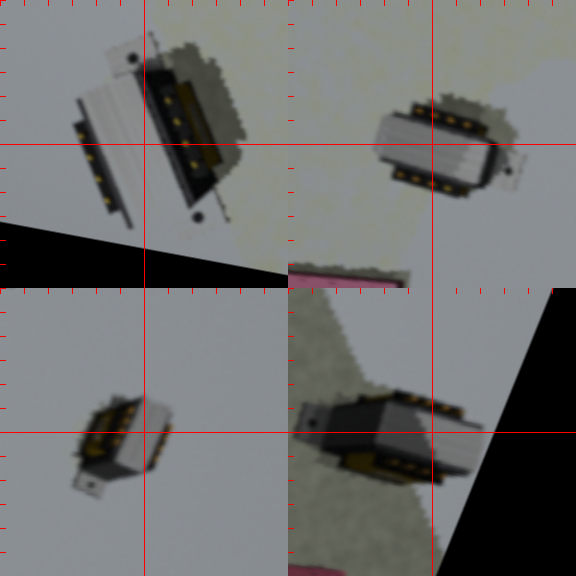

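Rectified tiles give large ≈ (0.391, 0.272) at 22.4°, medium ≈ (0.457, -0.1085) at 75.6° and small ≈ (0.509, -0.412) at -20.5°. The cartons match their stated sizes. I'll take the small one first.

```bash
python3 - <<'E'
from h import *
a=go(.509,-.412,.12,69.5)
E
```

```text
cur [ 0.5011 -0.1957  0.2603] yaw 169.9 -> yaw 69.5 rel q7 18
shift [-0.0459, -0.2116, 0.1403] turn [0.0003, -0.0002, 1.7516] rows>=9.4
```

Emit:
carry_out([
  [[-0.009,-0.042,0.028,0,0,0.175,1],[-0.018,-0.084,0.056,0,0,0.35,1],[-0.027,-0.126,0.084,0,0,0.525,1],[-0.036,-0.168,0.112,0,0,0.7,1],[-0.046,-0.212,0.14,0,0,0.875,1]],
])

```text
clock: 3.58
ee_pos: [0.5093, -0.4139, 0.1193]
eef_rot: [1.585, 2.712, 0.001]
wrist_force: [0.8, 0.5, 0.9]
grip_width: 0.0854
gripper_force: 0.0
```

Emit:
carry_out([
  [[0,0,0,0,0,0.18,1],[0,0,0,0,0,0.36,1],[0,0,0,0,0,0.54,1],[0,0,0,0,0,0.72,1],[0,0,0,0,0,0.877,1]],
])

```text
clock: 4.2
ee_pos: [0.509, -0.4126, 0.1201]
eef_rot: [-2.587, -1.783, -0.0]
wrist_force: [1.5, -0.2, -0.0]
grip_width: 0.0854
gripper_force: 0.0
```

```bash
python3 - <<'E'
from h import *
c=shot('wrist','w3.png'); s=robot.sense(); print(s['clock'],s['joints'].round(2)); np.save('w3.npy',c,allow_pickle=True)
a=go(.509,-.412,.007,69.5)
E
```

```text
4.25 [-0.04  0.65  0.95  1.55 -0.55  1.23  0.63]
cur [ 0.5092 -0.4125  0.12  ] yaw 68.7 -> yaw 69.5 rel q7 18
shift [0.0003, -0.0003, 0.113] turn [-0.0002, -0.0003, -0.0132] rows>=1.8
```

View pics/w3.png

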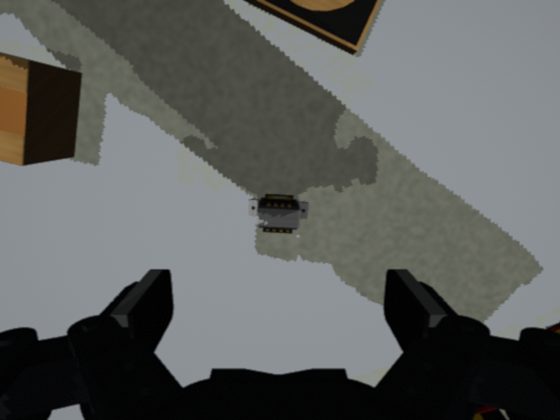

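The small one is at (279,217) between the fingers, its axis nearly horizontal in the image; checking the numbers.

```bash
python3 - <<'E'
from h import *
c=np.load('w3.npy',allow_pickle=True).item()
print(ray(c,[(279,217)],.028).round(4),ray(c,[(254,208),(305,210)],.002).round(4))
f=ray(c,[(254,208),(305,210)],.002); d=f[1]-f[0]; print(f.mean(0).round(4),np.degrees(np.arctan2(d[1],d[0])))
E
```

```text
[[ 0.51   -0.4107  0.028 ]] [[ 0.4924 -0.4038  0.002 ]
 [ 0.5281 -0.4191  0.002 ]]
[ 0.5102 -0.4114  0.002 ] -23.132723717086286
```

Emit:
carry_out([
  [[0.002,0,0.04,0,0,0,0.6],[0.002,0,0.08,0,0,0,0.6],[0.002,0,0.113,0,0,0,0.6],[0.002,0,0.113,0,0,0,0],[0.002,0,0.113,0,0,0,0]],
])

```text
clock: 4.88
ee_pos: [0.5099, -0.4117, 0.0086]
eef_rot: [2.58, 1.79, 0.001]
wrist_force: [-0.3, 0.1, 0.3]
grip_width: 0.029
gripper_force: 60.0
```

Emit:
carry_out([
  [[0,0,0,0,0,0,0],[0,0,0,0,0,0,0],[0,0,0,0,0,0,0],[0,0,-0.01,0,0,0,0],[0,0,-0.02,0,0,0,0]],
])

```text
clock: 5.5
ee_pos: [0.5095, -0.4113, 0.0282]
eef_rot: [2.582, 1.789, 0.0]
wrist_force: [0.8, 0.0, -0.9]
grip_width: 0.0292
gripper_force: 60.0
```

```bash
python3 - <<'E'
from h import *
print(robot.sense()['gripper_force'],robot.sense()['grip_width'])
a=go(.50,-.1,.16,95); a=go(.609,.274,.16,123.2,a); a=go(.609,.274,.011,123.2,a)
E
```

```text
59.98428369406611 0.029174659066036206
cur [ 0.5095 -0.4113  0.0282] yaw 69.4 -> yaw 95 rel q7 16
shift [0.2881, -0.1182, -0.1318] turn [0.0003, 0.0002, -0.4463] rows>=5.4
cur [ 0.5  -0.1   0.16] yaw 95.0 -> yaw 123.2 rel q7 9
shift [0.3631, 0.1412, 0.0] turn [0.0, 0.0, -0.4922] rows>=6.2
cur [0.609 0.274 0.16 ] yaw 123.2 -> yaw 123.2 rel q7 9
shift [0.0, 0.0, 0.149] turn [0.0, 0.0, 0.0] rows>=2.4
```

Emit:
carry_out([
  [[0.02,-0.008,-0.05,0,0,-0.08,0],[0.07,-0.03,-0.08,0,0,-0.16,0],[0.12,-0.05,-0.11,0,0,-0.24,0],[0.18,-0.074,-0.132,0,0,-0.32,0],[0.235,-0.096,-0.132,0,0,-0.4,0]],
])

```text
clock: 6.12
ee_pos: [0.5027, -0.1585, 0.1611]
eef_rot: [2.172, 2.267, 0.004]
wrist_force: [0.7, 0.3, -0.1]
grip_width: 0.0288
gripper_force: 60.1
```

```bash
python3 - <<'E'
from h import *
print(robot.sense()['grip_width'])
a=go(.609,.274,.16,123.2)
E
```

```text
0.02882640471528542
cur [ 0.5027 -0.1585  0.1611] yaw 92.4 -> yaw 123.2 rel q7 9
shift [0.4276, 0.1246, 0.0017] turn [0.0033, 0.0005, -0.5369] rows>=7.1
```

Emit:
carry_out([
  [[0.055,0.016,0,0,0,0,0],[0.11,0.032,0,0,0,0,0],[0.165,0.048,0,0,0,0,0],[0.22,0.064,0,0,0,0,0],[0.275,0.08,0,0,0,0,0]],
])

```text
clock: 6.75
ee_pos: [0.5713, 0.1202, 0.1602]
eef_rot: [2.176, 2.266, 0.002]
wrist_force: [0.6, -0.2, 0.4]
grip_width: 0.0287
gripper_force: 60.1
```

Emit:
carry_out([
  [[0.04,0.012,0.001,0,0,-0.11,0],[0.08,0.024,0.001,0,0,-0.22,0],[0.12,0.036,0.001,0,0,-0.33,0],[0.152,0.045,0.001,0,0,-0.44,0],[0.152,0.045,0.001,0,0,-0.537,0]],
])

```text
clock: 7.38
ee_pos: [0.6093, 0.2756, 0.1584]
eef_rot: [-1.486, -2.768, -0.001]
wrist_force: [0.5, -0.2, -0.2]
grip_width: 0.0291
gripper_force: 60.1
```

```bash
python3 - <<'E'
from h import *
c=shot('wrist','w4.png')
a=go(.609,.274,.0125,123.2)
hsv=cv2.cvtColor(c['img'],cv2.COLOR_RGB2HSV)
m=((hsv[...,1]>80)&(hsv[...,2]>45)).astype(np.uint8)
n,l,st,ce=cv2.connectedComponentsWithStats(m,connectivity=4)
for i in range(1,n):
    if st[i,4]>300: print(st[i],ray(c,ce[i],.004)[0].round(4))
E
```

```text
cur [0.6096 0.2734 0.1587] yaw 123.7 -> yaw 123.2 rel q7 9
shift [0.0009, -0.0002, 0.1462] turn [0.0004, 0.0005, 0.0082] rows>=2.3
[ 189    0  113   29 1880] [0.5081 0.3831 0.004 ]
[ 229  171   92   66 1023] [0.6051 0.2753 0.004 ]
[ 240  182   70   43 2873] [0.6075 0.2726 0.004 ]
[  0 225 112 105 595] [0.4789 0.12   0.004 ]
[   0  234  100   91 5059] [0.4723 0.0951 0.004 ]
[256 255  46  12 345] [0.6405 0.2295 0.004 ]
[ 492  281   68   77 3929] [0.87  0.312 0.004]
```

View pics/w4.png

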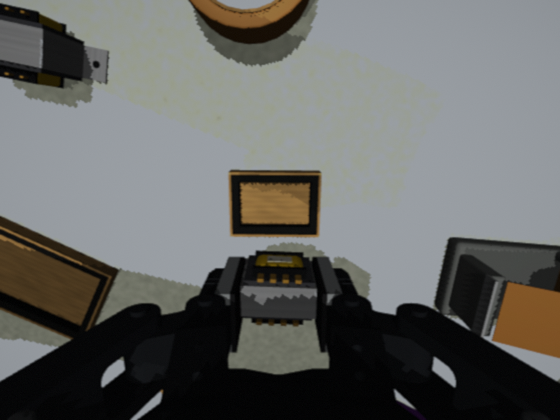

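Small transformer held level over cut_small (cut-out at (275,203)), well aligned. Lowering.

Emit:
carry_out([
  [[0,0,0.05,0,0,0.008,0],[0,0,0.1,0,0,0.008,0],[0,0,0.125,0,0,0.008,0],[0,0,0.14,0,0,0.008,0],[0,0,0.1465,0,0,0.008,0]],
])

```text
clock: 8.05
ee_pos: [0.6099, 0.272, 0.0119]
eef_rot: [1.508, 2.755, 0.0]
wrist_force: [-0.1, -0.0, -0.4]
grip_width: 0.0287
gripper_force: 60.1
```

Emit:
carry_out([
  [[0,0,0.0005,0,0,0,0],[0,0,0.0005,0,0,0,0.1],[0,0,0.0005,0,0,0,0.45],[0,0,0,0,0,0,0.55],[0,0,-0.02,0,0,0,0.55]],
])

```text
clock: 8.68
ee_pos: [0.6087, 0.2719, 0.0314]
eef_rot: [-1.507, -2.755, 0.003]
wrist_force: [-0.7, 0.1, 0.8]
grip_width: 0.0471
gripper_force: 0.0
```

Emit:
carry_out([
  [[0,0,-0.05,0,0,0,0.6],[0,0,-0.09,0,0,0,1],[0,0,-0.14,0,0,0,1],[0,0,-0.18,0,0,0,1],[0,0,-0.18,0,0,0,1]],
])

```text
clock: 9.3
ee_pos: [0.6114, 0.2722, 0.2171]
eef_rot: [1.506, 2.753, 0.01]
wrist_force: [-1.0, 0.5, -0.1]
grip_width: 0.0856
gripper_force: 0.0
```

```bash
python3 - <<'E'
from h import *
c=shot('wrist'); np.save('w5.npy',c,allow_pickle=True)
a=go(.391,.272,.2,112.4); go(.391,.272,.02,112.4,a)
cv2.imwrite('pics/w5.png',np.hstack([cv2.resize(c['img'][140:280,200:350],None,fx=2.8,fy=2.8),cv2.resize(c['img'],None,fx=.65,fy=.65)[:392 if False else 273].copy() if False else np.zeros((392,1,3),np.uint8)])[:,:,::-1])
E
```

```text
cur [0.6104 0.2722 0.2146] yaw 122.6 -> yaw 112.4 rel q7 -12
shift [0.1182, -0.1849, 0.0139] turn [0.004, -0.0004, 0.1788] rows>=3.5
cur [0.391 0.272 0.2  ] yaw 112.4 -> yaw 112.4 rel q7 -12
shift [0.0, 0.0, 0.18] turn [0.0, 0.0, 0.0] rows>=2.9
```

View pics/w5.png

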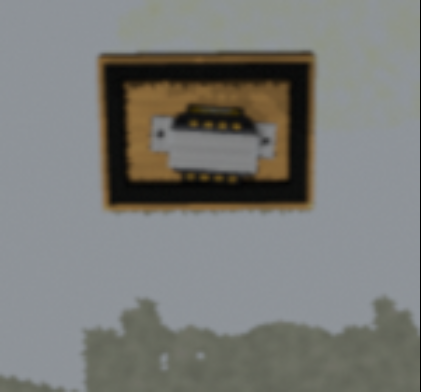

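The small one is seated inside cut_small, offset about 2 mm. Next is the large one.

Emit:
carry_out([
  [[0.03,-0.046,0.01,0,0,0.05,1],[0.06,-0.092,0.02,0,0,0.1,1],[0.09,-0.138,0.04,0,0,0.15,1],[0.118,-0.185,0.06,0,0,0.179,1],[0.118,-0.185,0.075,0,0,0.179,1]],
])

```text
clock: 9.98
ee_pos: [0.3857, 0.272, 0.1354]
eef_rot: [-1.74, -2.611, 0.002]
wrist_force: [1.2, 0.8, 0.4]
grip_width: 0.0853
gripper_force: 0.0
```

```bash
python3 - <<'E'
from h import *
c=shot('wrist','w6.png')
a=go(.391,.272,.02,112.4)
E
```

```text
cur [0.3874 0.2715 0.1344] yaw 112.6 -> yaw 112.4 rel q7 -12
shift [-0.0011, 0.0039, 0.1144] turn [-0.0029, -0.0012, 0.0032] rows>=1.8
```

View pics/w6.png

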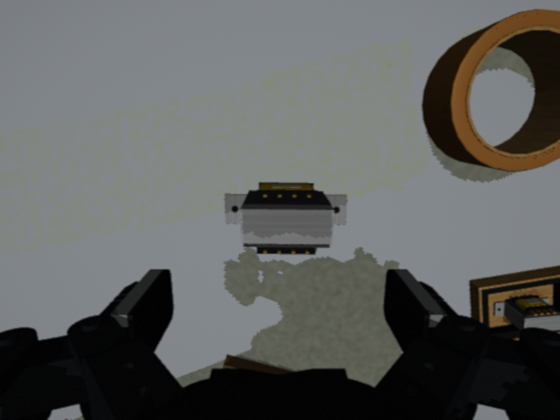

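The large one is at (286,225), square to the fingers. The small one is visible seated in its carton at the right.

Emit:
carry_out([
  [[0,0.004,0.03,0,0,0,1],[0,0.004,0.07,0,0,0,1],[0,0.004,0.1,0,0,0,1],[0,0.004,0.114,0,0,0,1],[0,0.004,0.114,0,0,0,0]],
])

```text
clock: 10.65
ee_pos: [0.3944, 0.2727, 0.0225]
eef_rot: [1.748, 2.609, -0.002]
wrist_force: [0.4, -0.2, 0.7]
grip_width: 0.0696
gripper_force: 0.0
```

Emit:
carry_out([
  [[0,0,0,0,0,0,0],[0,0,0,0,0,0,0],[0,0,0,0,0,0,0],[0,0,0,0,0,0,0],[0,0,-0.01,0,0,0,0]],
])

```text
clock: 11.28
ee_pos: [0.3933, 0.2729, 0.0327]
eef_rot: [-1.748, -2.61, 0.002]
wrist_force: [-0.9, 0.4, -4.7]
grip_width: 0.0611
gripper_force: 67.1
```

```bash
python3 - <<'E'
from h import *
a=go(.463,.095,.11,96.2)
E
```

```text
cur [0.3933 0.2729 0.0327] yaw 112.4 -> yaw 96.2 rel q7 -5
shift [-0.1911, -0.0035, -0.0772] turn [-0.0009, 0.0006, 0.2828] rows>=3.3
```

Emit:
carry_out([
  [[0,0,-0.04,0,0,0,0],[-0.05,-0.001,-0.077,0,0,0.07,0],[-0.1,-0.002,-0.077,0,0,0.15,0],[-0.15,-0.003,-0.077,0,0,0.22,0],[-0.191,-0.0035,-0.077,0,0,0.283,0]],
])

```text
clock: 11.9
ee_pos: [0.4636, 0.0936, 0.1102]
eef_rot: [-2.101, -2.334, -0.002]
wrist_force: [0.5, 0.3, -5.0]
grip_width: 0.0607
gripper_force: 68.7
```

Emit:
carry_out([
  [[0,0,0,0,0,0,0],[0,0,0,0,0,0,0],[0,0,0,0,0,0,0],[0,0,0.01,0,0,0,0],[0,0,0.02,0,0,0,0]],
])

```text
clock: 12.52
ee_pos: [0.4631, 0.0958, 0.0889]
eef_rot: [-2.097, -2.339, 0.0]
wrist_force: [-0.1, 0.3, -5.5]
grip_width: 0.0606
gripper_force: 68.9
```

```bash
python3 - <<'E'
from h import *
print(robot.sense()['grip_width'])
a=go(.463,.095,.0268,96.2)
E
```

```text
0.06063960743105277
cur [0.4631 0.0958 0.0889] yaw 96.3 -> yaw 96.2 rel q7 -5
shift [-0.0008, -0.0002, 0.0621] turn [-0.0003, -0.0002, 0.0009] rows>=1.0
```

Emit:
carry_out([
  [[-0.001,0,0.03,0,0,0,0],[-0.001,0,0.05,0,0,0,0],[-0.001,0,0.058,0,0,0,0],[-0.001,0,0.062,0,0,0,0],[-0.001,0,0.0625,0,0,0,0]],
])

```text
clock: 13.15
ee_pos: [0.4639, 0.0943, 0.0276]
eef_rot: [2.098, 2.338, 0.001]
wrist_force: [-1.5, -1.6, -2.6]
grip_width: 0.0607
gripper_force: 69.0
```

```bash
python3 - <<'E'
from h import *
s=robot.sense(); print(s['wrist_force'],s['ee_pos'],s['grip_width'])
E
```

```text
[-1.49155237 -1.5566523  -2.61205949] [0.46389738 0.09432475 0.02761184] 0.0607151285445981
```

Emit:
carry_out([
  [[0,0,0.0005,0,0,0,0.75],[0,0,0.0005,0,0,0,0.9],[0,0,0,0,0,0,1],[0,0,-0.01,0,0,0,1],[0,0,-0.05,0,0,0,1]],
])

```text
clock: 13.78
ee_pos: [0.4625, 0.0937, 0.0772]
eef_rot: [-2.099, -2.338, 0.005]
wrist_force: [0.8, 1.5, 1.8]
grip_width: 0.0856
gripper_force: 0.0
```

Emit:
carry_out([
  [[0,0,-0.05,0,0,0,1],[0,0,-0.1,0,0,0,1],[0,0,-0.12,0,0,0,1],[0,0,-0.13,0,0,0,1],[0,0,-0.13,0,0,0,1]],
])

```text
clock: 14.4
ee_pos: [0.4635, 0.0944, 0.2073]
eef_rot: [-2.098, -2.338, -0.001]
wrist_force: [-0.3, -0.5, -0.3]
grip_width: 0.0858
gripper_force: 0.0
```

```bash
python3 - <<'E'
from h import *
c=shot('wrist','w7.png'); np.save('w7.npy',c,allow_pickle=True)
a=go(.457,-.1085,.2,-14.4)
E
```

```text
cur [0.4632 0.0942 0.2067] yaw 96.2 -> yaw -14.4 rel q7 -91
shift [-0.2009, -0.028, 0.0067] turn [-0.0003, 0.0006, 1.9301] rows>=10.3
```

View pics/w7.png

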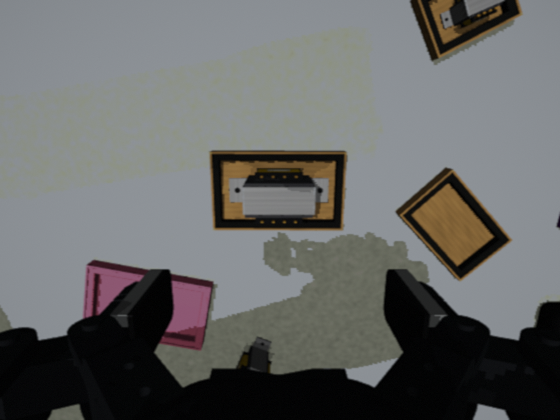

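The large one is seated and centred in cut_large (feet centre (279,190), cut-out centre (278,190)). Next is the medium one.

Emit:
carry_out([
  [[-0.04,-0.006,0.002,0,0,0.18,1],[-0.08,-0.012,0.003,0,0,0.36,1],[-0.12,-0.017,0.005,0,0,0.54,1],[-0.16,-0.023,0.006,0,0,0.72,1],[-0.201,-0.028,0.006,0,0,0.9,1]],
])

```text
clock: 15.08
ee_pos: [0.4564, -0.1099, 0.2002]
eef_rot: [-2.91, -1.184, 0.002]
wrist_force: [0.7, 0.3, -0.3]
grip_width: 0.0851
gripper_force: 0.0
```

Emit:
carry_out([
  [[0,0,0.02,0,0,0.18,1],[0,0,0.04,0,0,0.36,1],[0,0,0.06,0,0,0.54,1],[0,0,0.07,0,0,0.72,1],[0,0,0.07,0,0,0.9,1]],
])

```text
clock: 15.7
ee_pos: [0.4559, -0.109, 0.1296]
eef_rot: [3.133, -0.201, -0.005]
wrist_force: [-0.1, 0.2, 0.7]
grip_width: 0.0855
gripper_force: 0.0
```

Emit:
carry_out([
  [[0,0,0,0,0,0.13,1],[0,0,0,0,0,0.13,1],[0,0,0,0,0,0.13,1],[0,0,0,0,0,0.13,1],[0,0,0,0,0,0.13,1]],
])

```text
clock: 16.32
ee_pos: [0.4573, -0.1085, 0.1312]
eef_rot: [-3.117, 0.392, -0.0]
wrist_force: [1.2, -0.0, -0.1]
grip_width: 0.0853
gripper_force: 0.0
```

```bash
python3 - <<'E'
from h import *
c=shot('wrist','w8.png'); np.save('w8.npy',c,allow_pickle=True); print(robot.sense()['joints'].round(2))
a=go(.457,-.1085,.012,-14.4)
E
```

```text
[-1.03  0.14  1.26  2.03 -0.15  1.08 -1.52]
cur [ 0.4574 -0.1085  0.1312] yaw -14.4 -> yaw -14.4 rel q7 -91
shift [-0.0003, 0.0001, 0.1192] turn [-0.0002, -0.0, 0.0008] rows>=1.9
```

View pics/w8.png

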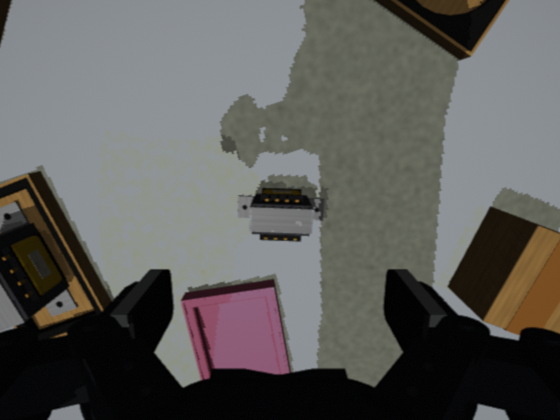

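The medium one is at (281,213), square to the fingers; descending.

Emit:
carry_out([
  [[0,0,0.04,0,0,0,0.85],[0,0,0.08,0,0,0,0.85],[0,0,0.11,0,0,0,0.85],[0,0,0.119,0,0,0,0.85],[0,0,0.119,0,0,0,0]],
])

```text
clock: 17.0
ee_pos: [0.4574, -0.1088, 0.0126]
eef_rot: [3.116, -0.394, -0.0]
wrist_force: [-0.3, 0.2, -0.2]
grip_width: 0.0555
gripper_force: 0.0
```

Emit:
carry_out([
  [[0,0,0,0,0,0,0],[0,0,0,0,0,0,0],[0,0,0,0,0,0,0],[0,0,0,0,0,0,0],[0,0,-0.02,0,0,0,0]],
])

```text
clock: 17.62
ee_pos: [0.457, -0.1083, 0.0326]
eef_rot: [-3.117, 0.393, 0.001]
wrist_force: [0.6, -0.4, -2.5]
grip_width: 0.0428
gripper_force: 62.0
```

```bash
python3 - <<'E'
from h import *
print(robot.sense()['joints'].round(2))
a=go(.52,-.04,.12,20);a=go(.6435,.078,.12,50.4,a)
E
```

```text
[-0.8   0.38  1.07  2.11 -0.43  0.89 -1.3 ]
cur [ 0.457  -0.1083  0.0326] yaw -14.4 -> yaw 20 rel q7 -66
shift [0.044, -0.0818, -0.0874] turn [-0.0003, 0.0006, -0.6001] rows>=3.2
cur [ 0.52 -0.04  0.12] yaw 20.0 -> yaw 50.4 rel q7 -47
shift [0.1564, -0.0686, 0.0] turn [0.0, 0.0, -0.5306] rows>=2.8
```

Emit:
carry_out([
  [[0,0,-0.04,0,0,0,0],[0.01,-0.02,-0.08,0,0,-0.15,0],[0.022,-0.04,-0.087,0,0,-0.3,0],[0.033,-0.06,-0.087,0,0,-0.45,0],[0.044,-0.082,-0.087,0,0,-0.6,0]],
])

```text
clock: 18.25
ee_pos: [0.521, -0.0391, 0.1201]
eef_rot: [-3.092, -0.553, -0.002]
wrist_force: [-0.0, -0.3, -2.8]
grip_width: 0.0431
gripper_force: 62.3
```

Emit:
carry_out([
  [[0.03,-0.014,0,0,0,-0.11,0],[0.065,-0.028,0,0,0,-0.22,0],[0.1,-0.043,0,0,0,-0.33,0],[0.13,-0.057,0,0,0,-0.44,0],[0.156,-0.069,0,0,0,-0.531,0]],
])

```text
clock: 18.88
ee_pos: [0.6442, 0.0796, 0.12]
eef_rot: [2.839, 1.344, 0.001]
wrist_force: [0.2, 0.1, -1.1]
grip_width: 0.0429
gripper_force: 62.3
```

Emit:
carry_out([
  [[0,0,0,0,0,0,0],[0,0,0.01,0,0,0,0],[0,0,0.02,0,0,0,0],[0,0,0.02,0,0,0,0],[0,0,0.02,0,0,0,0]],
])

```text
clock: 19.5
ee_pos: [0.6433, 0.0778, 0.0993]
eef_rot: [-2.843, -1.337, -0.0]
wrist_force: [0.3, 1.0, -2.7]
grip_width: 0.0428
gripper_force: 62.1
```

```bash
python3 - <<'E'
from h import *
print(robot.sense()['joints'].round(2),robot.sense()['grip_width'])
a=go(.6435,.078,.0166,50.4)
E
```

```text
[-0.73  0.58  0.75  1.58 -0.42  1.15 -0.58] 0.042753385889326076
cur [0.6433 0.0778 0.0993] yaw 50.4 -> yaw 50.4 rel q7 -47
shift [0.0003, 0.0001, 0.0827] turn [0.0, -0.0, -0.0004] rows>=1.3
```

Emit:
carry_out([
  [[0,0,0.04,0,0,0,0],[0,0,0.065,0,0,0,0],[0,0,0.076,0,0,0,0],[0,0,0.081,0,0,0,0],[0,0,0.0828,0,0,0,0]],
])

```text
clock: 20.12
ee_pos: [0.6438, 0.0781, 0.0177]
eef_rot: [-2.842, -1.338, -0.001]
wrist_force: [-8.3, -0.6, 13.4]
grip_width: 0.0426
gripper_force: 64.0
```

Emit:
carry_out([
  [[0,0,0.0005,0,0,0,0],[0,0,0.0005,0,0,0,0.55],[0,0,0.0005,0,0,0,0.65],[0,0,0,0,0,0,0.7],[0,0,-0.03,0,0,0,0.75]],
])

```text
clock: 20.75
ee_pos: [0.6419, 0.0781, 0.0449]
eef_rot: [-2.842, -1.338, 0.006]
wrist_force: [0.6, -0.6, 0.1]
grip_width: 0.0642
gripper_force: 0.0
```

Emit:
carry_out([
  [[0,0,-0.05,0,0,0,1],[0,0,-0.1,0,0,0,1],[0,0,-0.16,0,0,0,1],[0,0,-0.17,0,0,0,1],[0,0,-0.17,0,0,0,1]],
])

```text
clock: 21.38
ee_pos: [0.6436, 0.0782, 0.2168]
eef_rot: [-2.842, -1.338, -0.002]
wrist_force: [0.1, -0.4, -0.9]
grip_width: 0.0853
gripper_force: 0.0
```

```bash
python3 - <<'E'
from h import *
c=shot('wrist','w9.png'); np.save('w9.npy',c,allow_pickle=True)
h=cv2.cvtColor(c['img'],cv2.COLOR_RGB2HSV); m=((abs(h[...,0].astype(int)-28)<5)&(h[...,1]>150)&(h[...,2]>60)).astype(np.uint8)
n,l,st,ce=cv2.connectedComponentsWithStats(m); i=1+st[1:,4].argmax(); print(st[i],ray(c,ce[i],.034)[0])
a=go(.651,-.087,.13,60)
E
```

```text
[365 317  28  17 217] [ 0.63592121 -0.09643452  0.034     ]
cur [0.643  0.0783 0.2155] yaw 50.4 -> yaw 60 rel q7 -22
shift [-0.1223, 0.1116, 0.0854] turn [-0.0009, 0.0005, -0.1672] rows>=3.0
```

View pics/w9.png

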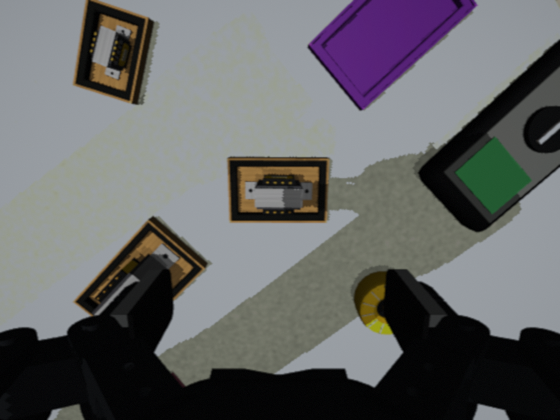

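The medium one is seated and centred in cut_medium (279,190). Now the round one, measured by its yellow mask from hover.

Emit:
carry_out([
  [[-0.03,0.028,0.01,0,0,-0.04,1],[-0.06,0.056,0.02,0,0,-0.08,1],[-0.09,0.084,0.03,0,0,-0.12,1],[-0.122,0.112,0.045,0,0,-0.167,1],[-0.122,0.112,0.045,0,0,-0.167,1]],
])

```text
clock: 22.05
ee_pos: [0.6496, -0.0919, 0.1685]
eef_rot: [-2.725, -1.562, 0.008]
wrist_force: [-0.2, 0.8, 0.2]
grip_width: 0.0857
gripper_force: 0.0
```

```bash
python3 - <<'E'
from h import *
c=shot('wrist','w10.png'); np.save('w10.npy',c,allow_pickle=True)
h=cv2.cvtColor(c['img'],cv2.COLOR_RGB2HSV); m=((abs(h[...,0].astype(int)-27)<7)&(h[...,1]>140)&(h[...,2]>40)).astype(np.uint8)
n,l,st,ce=cv2.connectedComponentsWithStats(m); i=1+st[1:,4].argmax()
ct=max(cv2.findContours((l==i).astype(np.uint8),0,1)[0],key=len)[:,0]
p=ray(c,ct,.034)[:,:2]*1000; print(st[i],cv2.minEnclosingCircle(p.astype(np.float32)),cv2.fitEllipse(p.astype(np.float32)))
# black centre on top
u,v,w,hh=st[i,:4]; sub=(c['img'][v:v+hh,u:u+w].max(2)<45).astype(np.uint8)
n2,l2,s2,c2=cv2.connectedComponentsWithStats(sub)
for j in range(1,n2):
    if s2[j,4]>30: print('dark',s2[j],ray(c,c2[j]+[u,v],.034)[0].round(4))
cv2.imwrite('pics/w10c.png',cv2.resize(c['img'][max(0,v-60):v+hh+60,max(0,u-60):u+w+60],None,fx=2.5,fy=2.5)[:600,:800,::-1]); print(u,v)
a=go(.651,-.087,.012,60)
E
```

```text
[ 244  157   75   75 3283] ((654.7601318359375, -85.44935607910156), 30.52291488647461) ((655.7405395507812, -84.18592071533203), (53.70833206176758, 58.53750991821289), 145.4771728515625)
dark [ 24  26  27  28 440] [ 0.6547 -0.0862  0.034 ]
244 157
cur [ 0.6505 -0.0891  0.1691] yaw 59.8 -> yaw 60 rel q7 -22
shift [0.0024, -0.0001, 0.1571] turn [-0.0029, 0.0022, -0.004] rows>=2.5
```

View pics/w10c.png

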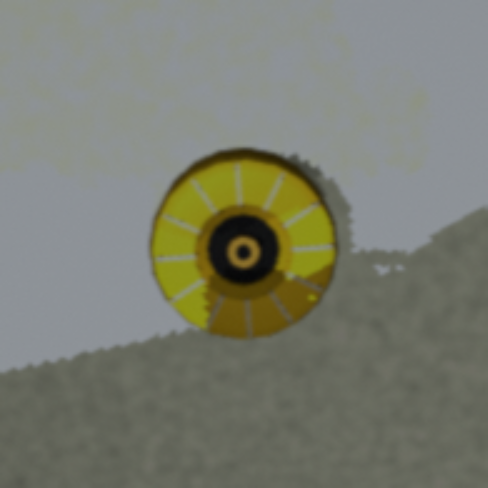

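Round measured at (0.6547, -0.086), r 30.5 mm against 31 nominal. Grasping it.

Emit:
carry_out([
  [[0.0045,0.002,0.05,0,0,0,1],[0.0045,0.002,0.1,0,0,0,1],[0.0045,0.002,0.14,0,0,0,1],[0.0045,0.002,0.156,0,0,0,1],[0.0045,0.002,0.156,0,0,0,0]],
])

```text
clock: 22.72
ee_pos: [0.6556, -0.0835, 0.0149]
eef_rot: [-2.72, -1.571, 0.002]
wrist_force: [0.1, 0.0, 0.9]
grip_width: 0.0699
gripper_force: 0.0
```

Emit:
carry_out([
  [[0,0,0,0,0,0,0],[0,0,0,0,0,0,0],[0,0,0,0,0,0,0],[0,0,0,0,0,0,0],[0,0,-0.02,0,0,0,0]],
])

```text
clock: 23.35
ee_pos: [0.6549, -0.0841, 0.0351]
eef_rot: [-2.72, -1.57, 0.003]
wrist_force: [1.2, -0.0, -4.2]
grip_width: 0.0595
gripper_force: 65.7
```

```bash
python3 - <<'E'
from h import *
a=go(.596,-.262,.12,60)
E
```

```text
cur [ 0.6549 -0.0841  0.0351] yaw 60.0 -> yaw 60 rel q7 -6
shift [-0.1836, 0.0378, -0.0848] turn [-0.0023, 0.001, -0.0004] rows>=3.3
```

Emit:
carry_out([
  [[0,0,-0.04,0,0,0,0],[-0.045,0.01,-0.085,0,0,0,0],[-0.09,0.02,-0.085,0,0,0,0],[-0.135,0.03,-0.085,0,0,0,0],[-0.183,0.0375,-0.085,0,0,0,0]],
])

```text
clock: 23.98
ee_pos: [0.5964, -0.2628, 0.1217]
eef_rot: [2.72, 1.57, 0.001]
wrist_force: [-0.3, -1.3, -2.2]
grip_width: 0.0593
gripper_force: 66.1
```

Emit:
carry_out([
  [[0,0,0,0,0,0,0],[0,0,0,0,0,0,0],[0,0,0.02,0,0,0,0],[0,0,0.03,0,0,0,0],[0,0,0.03,0,0,0,0]],
])

```text
clock: 24.6
ee_pos: [0.5962, -0.2606, 0.0888]
eef_rot: [-2.719, -1.57, 0.003]
wrist_force: [0.4, -0.1, -4.0]
grip_width: 0.0596
gripper_force: 66.0
```

```bash
python3 - <<'E'
from h import *
print(robot.sense()['grip_width'])
a=go(.596,-.2605,.0192,60)
E
```

```text
0.05961342549259945
cur [ 0.5962 -0.2606  0.0888] yaw 60.0 -> yaw 60 rel q7 -6
shift [0.0, -0.0001, 0.0696] turn [-0.0026, 0.0006, 0.0004] rows>=1.1
```

Emit:
carry_out([
  [[0,0,0.03,0,0,0,0],[0,0,0.055,0,0,0,0],[0,0,0.064,0,0,0,0],[0,0,0.068,0,0,0,0],[0,0,0.0695,0,0,0,0]],
])

```text
clock: 25.22
ee_pos: [0.5973, -0.2618, 0.0217]
eef_rot: [2.72, 1.57, 0.001]
wrist_force: [-0.1, 0.1, -3.7]
grip_width: 0.0593
gripper_force: 66.0
```

Emit:
carry_out([
  [[0,0,0,0,0,0,0],[0,0,0,0,0,0,0.75],[0,0,0,0,0,0,0.9],[0,0,-0.001,0,0,0,1],[0,0,-0.02,0,0,0,1]],
])

```text
clock: 25.85
ee_pos: [0.596, -0.2612, 0.0406]
eef_rot: [-2.72, -1.569, 0.002]
wrist_force: [0.5, 0.3, 0.2]
grip_width: 0.0858
gripper_force: 0.0
```

Emit:
carry_out([
  [[0,0,-0.05,0,0,0,1],[0,0,-0.1,0,0,0,1],[0,0,-0.16,0,0,0,1],[0,0,-0.17,0,0,0,1],[0,0,-0.17,0,0,0,1]],
])

```text
clock: 26.48
ee_pos: [0.5971, -0.2618, 0.2122]
eef_rot: [2.72, 1.57, 0.003]
wrist_force: [-0.1, 0.3, -0.7]
grip_width: 0.0852
gripper_force: 0.0
```

```bash
python3 - <<'E'
from h import *
c=shot('wrist'); sc=shot('scene')
print(robot.sense()['clock'])
A=cv2.resize(c['img'][60:330,120:460],(400,318)); B=cv2.resize(sc['img'][140:280,80:440],(800,311))[:280]
im=np.zeros((598,800,3),np.uint8); im[:318,:400]=A; im[318:]=B
cv2.imwrite('pics/f.png',im[:,:,::-1])
E
```

```text
26.575
```

View pics/f.png

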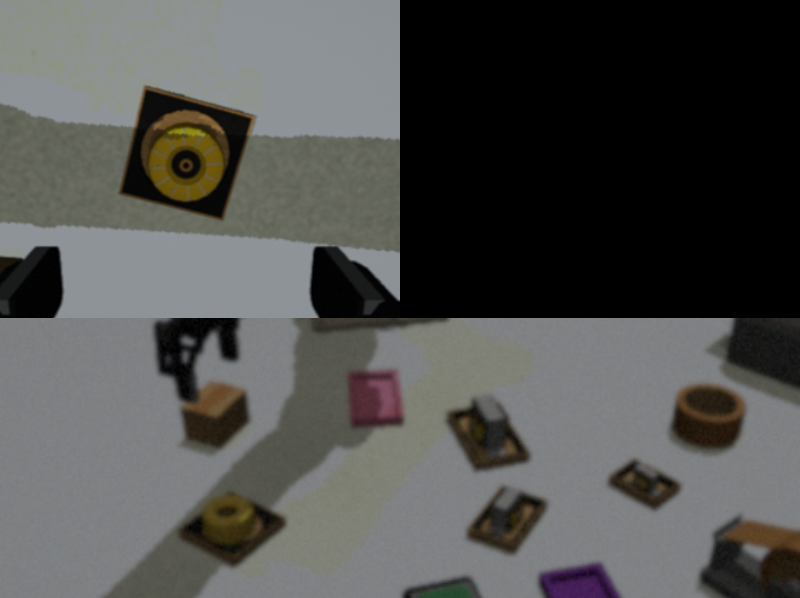

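All four sit in their cartons. I'll check the round one's centre numerically, then hand in if it is within tolerance.

```bash
python3 - <<'E'
from h import *
c=shot('wrist'); h=cv2.cvtColor(c['img'],cv2.COLOR_RGB2HSV); m=((abs(h[...,0].astype(int)-27)<6)&(h[...,1]>170)&(h[...,2]>40)).astype(np.uint8)
n,l,st,ce=cv2.connectedComponentsWithStats(m); i=1+st[1:,4].argmax()
ct=max(cv2.findContours((l==i).astype(np.uint8),0,1)[0],key=len)[:,0]
o,r=cv2.minEnclosingCircle((ray(c,ct,.038)[:,:2]*1000).astype(np.float32)); d=np.hypot(o[0]-596,o[1]+262); print(o,r,d)
if d<7: print(robot.finish_job())
E
```

```text
(596.0245361328125, -263.6424865722656) 31.223072052001953 1.6426698274109361
the job is handed in; nothing more can be done
None
```

All four transformers are set down upright in their own cut-outs, and the job was handed in at about 27 s. In the last pictures they sat within about 2 mm of centre, and nothing touched the sealed carton or the tape; the judging result was not shown to me.

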